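# Tip the red case out of a packed rack and secure it in the carrier

## Task

Take the storage case with the red spine and red grip out of the packed rack: tip it forward by its grip, with its foot still in the rack, until it clears the steel rail above the row, then lift it out. Set it down gently, upright in the bay of the job carrier with its spine towards the carrier's orange paddle, let it go, and then push the paddle in until the gate holds the case snugly against the back stop. Leave the other three cases standing in their places and do not disturb the jar, the pot or the tape measure.

Things in the scene. Friction and masses are not known exactly. Their poses are not given: they have to be found in the camera images.
- rack: Fixed plywood rack, 140 x 226 mm, 186 mm high. Origin at the centre of its underside; -x is its open front, y along the row. Floor at z = 12 mm. Four cases stand on it 1.5 mm apart, fronts to -x, centres at x = 0, y = -74, -25, 25, 74 mm, any order. A front apron starts at their feet, leans outward 20 degrees and rises to z = 43 mm; the cheeks at the sides are 67 mm high in front, 175 mm behind.
- rail (a point): Middle of the lower front edge of the rack's dark steel rail (rack x = 19, z = 163 mm), which covers the row's rear from there back, 12 mm thick, 26 mm above the case tops; grips stand before it. With the apron it stops a case from going straight up or straight forward. Tipped forward 0.22 rad or more about the lower front edge of its foot, a case clears it.
- case_red: The red storage case: grey box 90 (its x) x 48 (y) x 125 mm high, spine on the front (-x) face and grip red; 0.2 to 0.42 kg. Origin at the centre of its underside, z up. Upright grip tab on top, 40 mm long (x from -40 to 0 mm), 12 mm thick (y), up to z = 167 mm: pinch it across y; neighbouring tabs leave 37 mm free on either side. This one is to be taken.
- case_blue: The blue storage case: grey box 90 (its x) x 48 (y) x 125 mm high, spine on the front (-x) face and grip blue; 0.2 to 0.42 kg. Origin at the centre of its underside, z up. Grip tab as on the red case. To be left in the rack.
- case_green: The green storage case: grey box 90 (its x) x 48 (y) x 125 mm high, spine on the front (-x) face and grip green; 0.2 to 0.42 kg. Origin at the centre of its underside, z up. Grip tab as on the red case. To be left in the rack.
- case_white: The white storage case: grey box 90 (its x) x 48 (y) x 125 mm high, spine on the front (-x) face and grip white; 0.2 to 0.42 kg. Origin at the centre of its underside, z up. Grip tab as on the red case. To be left in the rack.
- carrier: Fixed plywood carrier with an open-topped bay. Origin in the bay's middle at table level; +x to the back stop, -x to gate and paddle. Bay floor z = 10 mm; side walls at y = -32 and 32 mm, up to z = 54 mm; back stop's face at x = 55 mm, up to 100 mm. The case stands along x, its spine to -x; pushed home, its origin is at x = 10, z = 10 mm. Base x = -166 to 70 mm, 92 mm wide.
- gate (a joint): Sliding gate of the carrier, in m: 0 fully open, grows towards the back stop (carrier +x), at most 0.036. Its plate (50 mm wide, top at z = 82 mm) has its rear face at carrier x = -65 mm + joint value: snug on the case at 0.030. Friction about 2.5 N, up to 8 N while it shoves the case along; it stays where it is left.
- paddle (a point): Middle of the top edge of the front (-x) face of the gate's orange push paddle, 69 mm above the table; moves with the gate. Paddle upright, 10 mm thick (carrier x), 50 mm wide, z = 13 to 69 mm, joined by a flat bar to the gate plate 65 mm behind it. Push it along carrier +x from in front, or pinch it.
- creme_jar: White jar with black lid, 52 mm across, 58 mm high, loose bystander. Origin at the centre of its underside.
- tape_measure: Yellow tape measure, 69 x 84 x 30 mm, loose bystander. Origin at the centre of its underside.
- glue_pot: Pale metal pot, 79 mm across, 76 mm high, loose bystander. Origin at the centre of its underside.

How it is judged:
On the way, in this order (a step that is already met when the one before it is completed fails the run):
1. the red case is tipped forward by at least 0.15 rad (9 degrees), its foot still in the rack (angle between case_red's own z axis and vertical above 0.15 rad and z of case_red in the frame of rack below 0.05 m and x of case_red in the frame of rack between -0.05 and 0.05 m), for 0.1 s.
2. the red case stands upright on the floor of the carrier's bay, let go, the gate not yet snug (y of case_red in the frame of carrier between -0.015 and 0.015 m and z of case_red in the frame of carrier between 0.004 and 0.016 m and angle between case_red's own z axis and vertical below 0.08 rad and x of case_red in the frame of carrier between -0.022 and 0.014 m and contact force between the fingers and case_red below 0.2 N and value of joint gate below 0.024 m), for 0.2 s.
At the end, for the whole second after the job is handed in: Red case upright (0.08 rad), at rest in the bay, spine to the paddle, square within 0.1 rad, origin at carrier x = 3 to 14 mm, y within 15 mm; gate at 0.025 to 0.0335; the other three cases upright (0.08 rad) in the rack within 15 mm of their starts (y of case_red in the frame of carrier between -0.015 and 0.015 m and z of case_red in the frame of carrier between 0.004 and 0.016 m and angle between each of case_red, case_blue, case_green, case_white's own z axis and vertical below 0.08 rad and x of case_red in the frame of carrier between 0.003 and 0.014 m and angle between the x axis of case_red and the x axis of carrier, either way round below 0.1 rad and x of paddle in the frame of case_red below -0.1 m and value of joint gate between 0.025 and 0.0335 m and linear speed of case_red below 0.02 m/s and distance of each of case_blue, case_green, case_white from where it was at the start of the episode below 0.015 m); the robot touches nothing.
It fails at once if another case is pulled up, out or over (moved more than 50 mm or tipped more than 0.4 rad) (distance of any of case_blue, case_green, case_white from where it was at the start of the episode above 0.05 m or angle between any of case_blue, case_green, case_white's own z axis and vertical above 0.4 rad).
It fails at once if the jar, the tape measure or the pot is moved more than 20 mm (distance of any of creme_jar, tape_measure, glue_pot from where it was at the start of the episode above 0.02 m).
It fails at once if the red case is dropped or slammed into the bay (faster than 0.45 m/s within 40 mm of the bay floor) (linear speed of case_red above 0.45 m/s and z of case_red in the frame of carrier below 0.05 m and horizontal distance between case_red and carrier below 0.06 m).
It also fails if it takes over 58 s, if anything falls off the work surface, if the arm or the gripper's body presses on something with over 40 N, if the wrist force passes 120 N, or if a joint passes its speed limit or range.

## Robot

A 6-joint arm with a two-finger parallel gripper is mounted at the origin on a cart in front of the work surface, level with it; the furniture and walls round the work are solid. World frame = base frame: x ahead of the robot, y to its left, z up, the work surface at z = 0. Lengths are in m, angles in rad, forces in N, time in s.
With the tool pointing down it reaches from about 0.375 to 0.9 m from the base axis. Payload 3.1 kg.
Tool frame: the origin (TCP) lies at the very end of the fingers, on their centre line; the grasp point (between the pads) lies 19 mm behind it; z points along the fingers, y is the line along which they close (so a half turn about z gives the same grasp; the last joint's range is limited). The gripper opens to 87 mm and grips with 3 to 60 N. Pads are 19 mm wide; open, the fingers measure 117 mm over their backs; the gripper's body (75 mm by 190 mm) begins 51 mm behind the grasp point.
Start: joints at [-1.46, 0.527, 1.433, -0, 1.181, -0.178], TCP at [0.179, -0.599, 0.223] pointing down, gripper open.
Joint ranges: [-3.08, 3.08], [-0.75, 2.2], [0.22, 2.44], [-1.43, 4.57], [0, 2.65], [-2.85, 2.85]. Speed limits (rad/s): [2.79, 2.79, 3.14, 3.14, 3.14, 3.14].

## Interface

Orientations are given as a unit quaternion [x, y, z, w].
In Python, from rig import robot gives the robot as it stands. The module is installed in compiled form; this text tells all that it offers.
- The arm moves only by the tool servo_tool, never from a script. Its argument "rows" is one flat list of numbers, 5 for each row, row after row: the closure, from -1 (fully open) to 1 (shut), so that 0 is half open, then the shift along the tool's x, y, z in m, then the turn about the tool's z in degrees. A call has 1 to 5 rows; each row shifts and turns the commanded pose from where the row before left it, along the tool's axes as they then stand; what a row does not reach is not made up. A row lasts 1/12 s, in which the tool goes at most 41.7 mm and 7.16 degrees, less where a joint would pass 70% of its speed; a pose out of reach is approached as far as the arm can. A call with a gripper value outside its range is refused whole. The fingers move at their own pace and stop on an object; "newtons" is the grip in N (left out, the last holds). Time passes only in rows, so rows that do not move let the fingers close. It gives the time, the measured TCP pose, the force, the opening and the grip force at its end, in the units of the state.
- robot.get_obs(): the state, without advancing time (a new reading comes with each control period).
- robot.camera(name): name is "side" or "top" or "wrist"; returns a dict with "pixels" (384x512x3 uint8, red, green, blue), "intrinsics" (3x3 intrinsics, pixels), "rvec" (rotation vector, rad) and "tvec" (3), from world to camera coordinates, as OpenCV has them; the wrist camera has in their place "mount" (4x4, takes a point from camera to tool coordinates, whose origin is the TCP and whose axes are the flange's). Camera axes: x right, y down, z forward; pixel columns grow to the right and rows downward; lengths in m; the calibration is good to about 2 mm. A picture is of the moment at which its call begins: read the wrist's pose just before it. There is no depth.
- robot.hand_in(): hands the job in; it is judged then, once.
Trained networks look in a picture, given as the dict that the camera call returned (one of the last four; its "shot" number tells which), for a name from the list of things; names that differ only in an ending like _2 or _b are one class to them, and where a whole thing is asked for, a point or a joint stands for the part that bears it (a point fixed in the world has none). Each returns a list of dicts, best first, with "score" (0 to 1); they miss things now and then, are a little off and sometimes report something else, mostly with a low value. They report only what shows in the picture. A call takes as long as a camera call.
- robot.spot_in(picture, query): "at" ([x, y, z] in m, in world coordinates, good to about 4 mm: the middle of the surface that is visible of it).
- robot.outline_of(picture, query): "region" (384x512 bool, what is visible of it).
- robot.place_of(picture, query): "at" ([x, y, z] in m, in world coordinates, good to about 4 mm: a listed point, or the origin of a listed thing).
The state is a dict: "time": time; "q": joint angles; "joint_velocities": joint speeds; "joint_torque": joint torques, N m; "position": TCP position; "tool_rot": TCP orientation; "ft_force": force on the tool from outside, world axes, zero at the start; "moment": the same for the moment, N m; "grip_width": finger opening in m; "grip_force": force on a finger pad.
Only numpy, scipy, OpenCV 4.12 (cv2) and the standard library are available. Lean on these libraries where they do the work, as an engineer would, in place of code of your own. Each camera call takes 0.05 s, during which the arm holds its last target. There are 200 camera calls.

## Working session

There is one attempt and no reset: what is moved stays moved. The work goes in short steps, Python scripts to look and compute and a tool call to move; the robot and the scene stay as the last step left them, time stands still between calls to the robot, and variables do not carry over. Pictures are saved under pics/ and viewed, at most 11 in all, crops included, and the job is handed in when it is done.

Besides the shell and the picture viewer there is one more tool, called after ">>>" as name(argument=value, ...), one argument or row to a line, values as JSON. servo_tool: Moves the arm, as the interface text tells. Its arguments: {"type":"object","properties":{"rows":{"type":"array","items":{"type":"number"}},"newtons":{"type":"number"}},"required":["rows"]}

```bash
mkdir -p pics
cat > h.py <<'E'
from rig import robot
import numpy as np, cv2
from scipy.spatial.transform import Rotation as R
def proj(c,P):
    return cv2.projectPoints(np.float64(P).reshape(-1,3),np.float64(c['rvec']),np.float64(c['tvec']),np.float64(c['intrinsics']),None)[0][:,0]
def save(c,n): cv2.imwrite('pics/'+n+'.png',c['pixels'][:,:,::-1])
def st():
    o=robot.get_obs(); print('t',round(o['time'],2),'p',np.round(o['position'],4),'R',np.round(R.from_quat(o['tool_rot']).as_matrix(),3).tolist(),'q',np.round(o['q'],2),'F',np.round(o['ft_force'],1),'w',o['grip_width'],o['grip_force'])
    return o
E
python3 - <<'E'
from h import *
st()
for n in ['side','top']:
    c=robot.camera(n); save(c,n+'0'); 
    print(n,'cam pos',np.round(-cv2.Rodrigues(np.float64(c['rvec']))[0].T@np.float64(c['tvec']).ravel(),3))
    for q in ['rack','rail','case_red','case_blue','case_green','case_white','carrier','paddle','creme_jar','tape_measure','glue_pot']:
        r=robot.place_of(c,q); print(q,[(np.round(d['at'],3).tolist(),round(d['score'],2)) for d in r[:2]])
E
```

```text
t 0.0 p [ 0.1786 -0.5982  0.2216] R [[0.958, 0.286, -0.0], [0.286, -0.958, 0.002], [0.0, -0.002, -1.0]] q [-1.46  0.53  1.43 -0.    1.18 -0.18] F [0.4 0.5 0.3] w 0.08713661352593026 0.0
side cam pos [ 1.245 -0.414  1.375]
rack [([0.579, 0.066, 0.002], 0.91)]
rail [([0.6, 0.065, 0.16], 0.9)]
case_red []
case_blue []
case_green []
case_white []
carrier [([0.563, -0.304, -0.002], 0.73)]
paddle [([0.418, -0.311, 0.071], 0.76), ([0.562, -0.304, -0.001], 0.16)]
creme_jar [([0.475, 0.011, 0.002], 0.6)]
tape_measure [([0.503, 0.253, -0.004], 0.57)]
glue_pot [([0.459, -0.484, 0.006], 0.84)]
top cam pos [ 0.342 -0.088  1.311]
rack [([0.583, 0.062, 0.001], 0.92), ([0.6, 0.061, 0.16], 0.73)]
rail [([0.599, 0.063, 0.162], 0.6), ([0.47, 0.012, 0.001], 0.27)]
case_red [([0.586, 0.138, 0.013], 0.89), ([0.473, 0.012, 0.001], 0.42)]
case_blue [([0.58, -0.015, 0.012], 0.79)]
case_green [([0.578, 0.036, 0.011], 0.61)]
case_white [([0.582, 0.088, 0.009], 0.62)]
carrier [([0.56, -0.301, 0.002], 0.56)]
paddle []
creme_jar [([0.471, 0.013, 0.002], 0.47), ([0.584, 0.089, 0.013], 0.33)]
tape_measure [([0.504, 0.252, -0.005], 0.82)]
glue_pot [([0.46, -0.486, -0.0], 0.9)]
```

View pics/top0.png

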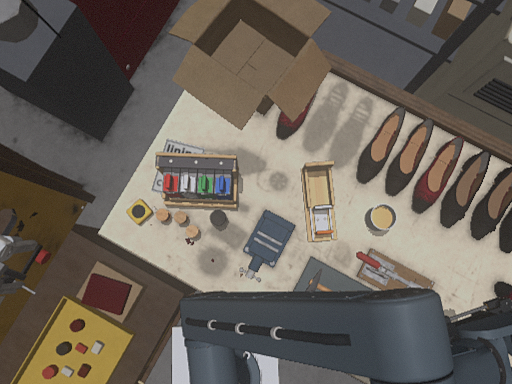

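View pics/side0.png

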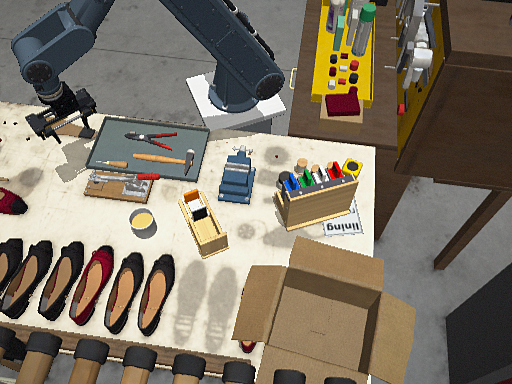

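The red case is leftmost in the top view (grip about 172,183), then white, green and blue. The carrier runs along its x from the paddle (318,222) up to the back stop (318,165). A dark vise stands between rack and carrier at (268,238). The networks' positions fit this. Next I refine the yaws with an overlay.

```bash
cat >> h.py <<'E'
def box(x0,x1,y0,y1,z0,z1): return np.array([[x,y,z] for x in(x0,x1) for y in(y0,y1) for z in(z0,z1)],float)
def T(p,P): 
    x,y,a=p; P=np.asarray(P,float).reshape(-1,3); c,s=np.cos(a),np.sin(a)
    return np.c_[x+c*P[:,0]-s*P[:,1],y+s*P[:,0]+c*P[:,1],P[:,2]]
def sil(c,p,boxes):
    m=np.zeros((384*4,512*4),np.uint8)
    for b in boxes: cv2.fillConvexPoly(m,cv2.convexHull(np.int32(np.round(proj(c,T(p,b))*4))),1)
    return cv2.resize(m*1.0,(512,384),interpolation=cv2.INTER_AREA)
CAR=[box(-.166,.07,-.046,.046,0,.01),box(.055,.07,-.04,.04,0,.1),box(-.06,.07,-.04,.04,0,.054)]
E
python3 - <<'E'
from h import *
from scipy.optimize import minimize
tot={}
for n in ['top','side']:
    c=robot.camera(n)
    for q in ['case_red','case_blue','case_green','case_white'] if n=='top' else []:
        r=robot.place_of(c,q); print(q,[(np.round(d['at'],3).tolist(),round(d['score'],2)) for d in r[:1]])
    o=robot.outline_of(c,'carrier'); o=[(d['score'],d['region'].sum()) for d in o],(o[0]['region'] if o else None)
    print(n,o[0])
    tot[n]=(c,o[1])
ks=[k for k in tot if tot[k][1] is not None]
def cost(v): return sum(np.abs(sil(tot[k][0],v*[1e-3,1e-3,1e-2]+[.561,-.302,.04],CAR)-tot[k][1]).sum() for k in ks)
r=minimize(cost,[0,0,0.],method='Nelder-Mead',options=dict(initial_simplex=[[0,0,0],[6,0,0],[0,6,0],[0,0,6]]))
pc=r.x*[1e-3,1e-3,1e-2]+[.561,-.302,.04]; print('carrier',np.round(pc,4),r.fun,cost(np.zeros(3)))
# overlay
for n,(x0,y0,w,h) in dict(top=(140,130,210,130)).items():
    c=tot[n][0]; k=3.8
    im=cv2.resize(c['pixels'][y0:y0+h,x0:x0+w,::-1],None,fx=k,fy=k,interpolation=cv2.INTER_CUBIC)
    def ln(p,P,col):
        cv2.polylines(im,[np.int32((proj(c,T(p,P))-[x0,y0]+.5)*k)],True,col,1)
    rp=(.582,.063,-.04)
    ln(rp,[[.019,-.113,.163],[.019,.113,.163],[.07,.113,.175],[.07,-.113,.175]],(0,255,255))
    for y in(-.074,-.025,.025,.074): ln(rp,[[-.04,y-.006,.179],[0,y-.006,.179],[0,y+.006,.179],[-.04,y+.006,.179]],(255,0,255))
    ln(pc,[[-.166,-.046,.01],[.07,-.046,.01],[.07,.046,.01],[-.166,.046,.01]],(0,255,0))
    ln(pc,[[.055,-.032,.054],[-.05,-.032,.054],[-.05,.032,.054],[.055,.032,.054]],(255,255,0))
    ln(pc,[[-.065,-.025,.082],[-.065,.025,.082]],(0,0,255))
    cv2.imwrite('pics/ov1.png',im)
E
```

```text
case_red [([0.584, 0.137, 0.013], 0.87)]
case_blue [([0.577, -0.012, 0.011], 0.82)]
case_green [([0.574, 0.038, 0.014], 0.95)]
case_white [([0.582, 0.088, 0.011], 0.72)]
top [(0.9, np.int64(2393))]
side [(0.83, np.int64(1997))]
carrier [ 0.56   -0.3017  0.0539] 286.875 333.0625
```

View pics/ov1.png

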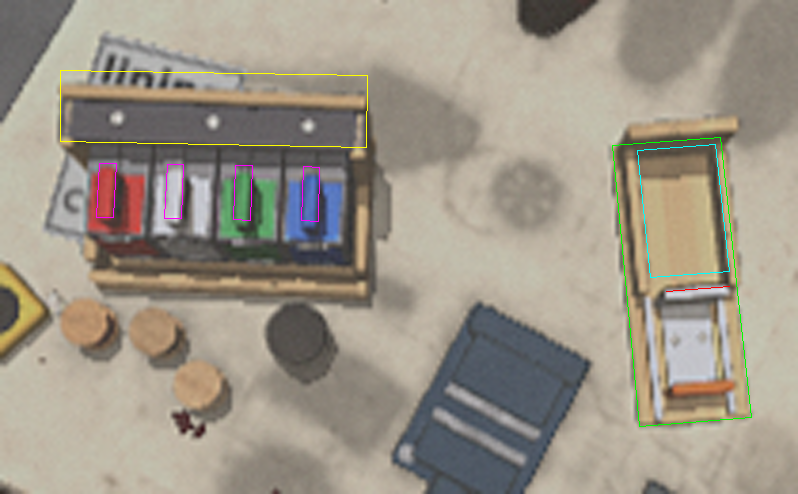

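Carrier overlay fits (yaw 0.054) and so do the tabs and rail (rack yaw about -0.045). The grip gap beside the cheek is narrow, so I will approach with the fingers partly closed. Moving above the rack.

>>> servo_tool(
  rows=[0.4,0,0,-0.035,6.4,0.4,0,0,-0.035,6.4,0.4,0,0,-0.03,6.4,0.4,0.018,-0.0375,0,0,0.4,0.018,-0.0375,0,0],
  newtons=20,
)

```text
time: 2.02
position: [0.2178, -0.528, 0.325]
tool_rot: [1.0, -0.024, 0.001, 0.003]
ft_force: [0.9, 0.6, -0.4]
grip_width: 0.0613
grip_force: 0.0
```

>>> servo_tool(
  rows=[0.4,0.018,-0.0375,0,0,0.4,0.018,-0.0375,0,0,0.4,0.018,-0.0375,0,0,0.4,0.018,-0.0375,0,0,0.4,0.018,-0.0375,0,0],
)

```text
time: 2.43
position: [0.3169, -0.3405, 0.3228]
tool_rot: [1.0, -0.023, 0.0, 0.0]
ft_force: [0.5, -0.5, -0.4]
grip_width: 0.0298
grip_force: 0.0
```

>>> servo_tool(
  rows=[0.4,0.018,-0.0375,0,0,0.4,0.018,-0.0375,0,0,0.4,0.018,-0.0375,0,0,0.4,0.018,-0.0375,0,0,0.4,0.018,-0.0375,0,0],
)

```text
time: 2.85
position: [0.4153, -0.1573, 0.3229]
tool_rot: [1.0, -0.023, 0.0, 0.0]
ft_force: [0.8, -0.2, -0.3]
grip_width: 0.026
grip_force: 0.0
```

>>> servo_tool(
  rows=[0.4,0.018,-0.0375,0,0,0.4,0.018,-0.0375,0,0,0.4,0.018,-0.0375,0,0,0.4,0.018,-0.0375,0,0,0.4,0.018,-0.0375,0,0],
)

```text
time: 3.27
position: [0.5137, 0.0262, 0.3228]
tool_rot: [1.0, -0.022, 0.0, 0.0]
ft_force: [1.0, -0.3, -0.1]
grip_width: 0.0264
grip_force: 0.0
```

>>> servo_tool(
  rows=[0.4,0.017,-0.0375,0,0,0.4,0.017,-0.0375,0,0,0.4,0.017,-0.0375,0,0,0.4,0,0,0,0,0.4,0,0,0,0],
)

```text
time: 3.68
position: [0.5695, 0.1361, 0.3221]
tool_rot: [1.0, -0.021, -0.0, 0.0]
ft_force: [0.7, -0.8, 0.4]
grip_width: 0.0263
grip_force: 0.0
```

```bash
cat >> h.py <<'E'
def wrist(n=None):
    o=robot.get_obs(); c=robot.camera('wrist')
    M=np.eye(4); M[:3,:3]=R.from_quat(o['tool_rot']).as_matrix(); M[:3,3]=o['position']
    W=np.linalg.inv(M@np.array(c['mount'])); c['rvec']=cv2.Rodrigues(W[:3,:3])[0]; c['tvec']=W[:3,3]
    if n: save(c,n)
    return c
def w2t(o,d): return R.from_quat(o['tool_rot']).as_matrix().T@np.asarray(d)
E
python3 - <<'E'
from h import *
o=st(); raw=wrist('w1')
try:
    for q in ['case_red','case_white','case_green','rail','rack']: print(q,[(np.round(d['at'],4).tolist(),round(d['score'],2)) for d in robot.place_of(raw,q)[:2]])
except Exception as e: print(e)
c=raw; im=cv2.resize(c['pixels'][:,:,::-1],None,fx=1.5,fy=1.5,interpolation=cv2.INTER_CUBIC)
rp=(.582,.063,-.045)
for y in(-.074,-.025,.025,.074):
    P=[[-.04,y-.006,.179],[0,y-.006,.179],[0,y+.006,.179],[-.04,y+.006,.179]]
    cv2.polylines(im,[np.int32(proj(c,T(rp,P))*1.5)],True,(255,0,255),1)
cv2.polylines(im,[np.int32(proj(c,T(rp,[[.019,-.1,.163],[.019,.1,.163]]))*1.5)],False,(0,255,255),1)
cv2.imwrite('pics/w1o.png',im)
E
```

```text
t 3.68 p [0.5695 0.1361 0.3221] R [[0.999, -0.041, -0.0], [-0.041, -0.999, -0.0], [-0.0, 0.0, -1.0]] q [ 0.04  0.38  1.41 -0.    1.36  1.66] F [ 0.7 -0.8  0.4] w 0.02625283394405619 0.0
case_red [([0.5871, 0.14, 0.0137], 0.93)]
case_white [([0.5851, 0.0812, 0.01], 0.83)]
case_green [([0.5829, 0.036, 0.0105], 0.63)]
rail [([0.5951, 0.0644, 0.1638], 0.72)]
rack []
```

View pics/w1o.png

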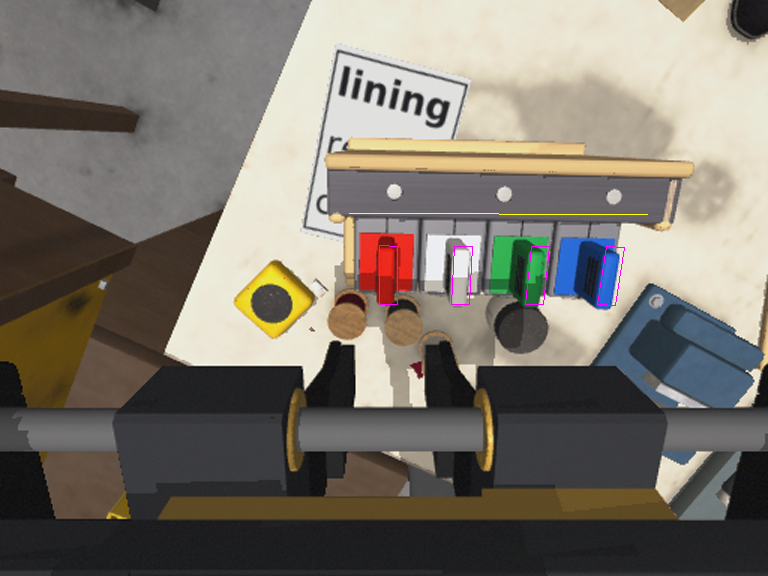

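Wrist view: the red tab at (387, 240–303) matches the prediction in y. The rail's lower edge drops to the right from (340,213) to (660,228), so the rack yaw is more negative than I assumed. I measure it.

Run:
```python
from h import *
c=wrist(); o=robot.get_obs()
K=np.float64(c['intrinsics']); Rm=cv2.Rodrigues(c['rvec'])[0]; C=-Rm.T@c['tvec']
def bp(uv,z):
    d=Rm.T@np.linalg.inv(K)@[uv[0],uv[1],1.]; return C+d*(z-C[2])/d[2]
print('cam',C.round(3))
g=cv2.GaussianBlur(cv2.cvtColor(c['pixels'],cv2.COLOR_RGB2GRAY),(0,0),1)
hs=cv2.cvtColor(c['pixels'],cv2.COLOR_RGB2HSV)
# rail rear top edge (rail/plank): hsv wood->dark
w=(hs[...,2]>140)
rows=[(u,np.argmax(~w[108:135,u]&(hs[108:135,u,2]<110))+108) for u in range(228,440,4)]
l=cv2.fitLine(np.float32(rows),cv2.DIST_HUBER,0,.01,.01).ravel(); print('rail rear line slope',l[1]/l[0])
A,B=[bp((u,l[3]+(u-l[2])*l[1]/l[0]),.175) for u in(230,440)]; d=A-B; print('yaw rear',-np.arctan2(d[0],d[1]),A.round(4),B.round(4))
# coloured tab/spine blobs
for n,m in dict(red=((hs[...,0]<8)|(hs[...,0]>172))&(hs[...,1]>150)&(hs[...,2]>60),green=(abs(hs[...,0].astype(int)-65)<15)&(hs[...,1]>120),blue=(abs(hs[...,0].astype(int)-110)<12)&(hs[...,1]>150)).items():
    m=m.astype(np.uint8); m[:150]=0; m[210:]=0; m[:,:225]=0; m[:,430:]=0
    v,u=np.nonzero(m); print(n,u.min(),u.max(),v.min(),v.max(), 'per-col bottoms',[(int(x),int(v[u==x].min()),int(v[u==x].max())) for x in range(u.min(),u.max()+1,3)])
im=cv2.resize(c['pixels'][130:220,215:435,::-1],None,fx=3.6,fy=3.6,interpolation=cv2.INTER_CUBIC); cv2.imwrite('pics/w2.png',im)
```

```text
cam [0.649 0.13  0.485]
rail rear line slope 0.01702923
yaw rear -0.0628889209481488 [0.6342 0.1587 0.175 ] [ 0.6217 -0.0406  0.175 ]
red 237 272 155 202 per-col bottoms [(237, 155, 192), (240, 155, 192), (243, 155, 192), (246, 155, 192), (249, 155, 201), (252, 155, 201), (255, 155, 201), (258, 155, 201), (261, 155, 192), (264, 155, 192), (267, 156, 192), (270, 156, 193)]
green 324 361 157 203 per-col bottoms [(324, 182, 193), (327, 157, 193), (330, 157, 194), (333, 157, 194), (336, 157, 194), (339, 157, 194), (342, 157, 198), (345, 157, 202), (348, 157, 203), (351, 157, 203), (354, 157, 203), (357, 157, 194), (360, 157, 172)]
blue 367 408 157 203 per-col bottoms [(367, 188, 194), (370, 164, 194), (373, 157, 194), (376, 157, 194), (379, 157, 194), (382, 158, 194), (385, 158, 196), (388, 158, 198), (391, 158, 200), (394, 158, 203), (397, 158, 203), (400, 158, 203), (403, 158, 203), (406, 158, 186)]
```

View pics/w2.png

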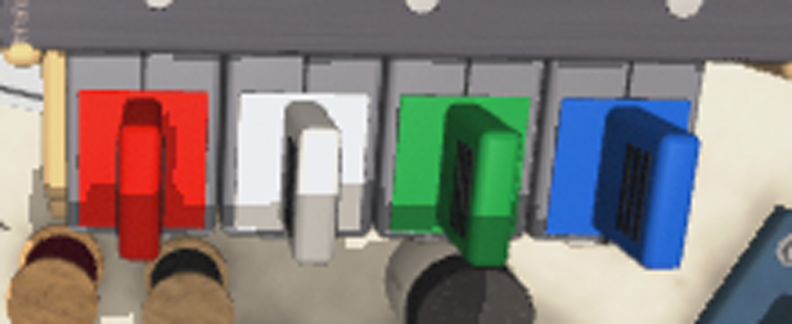

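Run:
```python
from h import *
c=wrist(); o=robot.get_obs()
K=np.float64(c['intrinsics']); Rm=cv2.Rodrigues(c['rvec'])[0]; C=-Rm.T@c['tvec']
def bp(uv,z):
    d=Rm.T@np.linalg.inv(K)@[uv[0],uv[1],1.]; return (C+d*(z-C[2])/d[2]).round(4)
print('red tab front/rear',bp((254,202),.179),bp((254,164.5),.179),'blue front/rear',bp((400,204),.179),bp((402,167.5),.179))
print('red tab L/R',bp((248.2,190),.179),bp((260,190),.179))
for y in(.074,-.074): print('pred',T((.582,.063,-.06),[[-.04,y,0],[0,y,0]]).round(4))
```

```text
red tab front/rear [0.5457 0.1405 0.179 ] [0.5845 0.1385 0.179 ] blue front/rear [ 0.5367 -0.008   0.179 ] [ 0.5747 -0.0068  0.179 ]
red tab L/R [0.5587 0.1457 0.179 ] [0.5581 0.1338 0.179 ]
pred [[0.5465 0.1393 0.    ]
 [0.5864 0.1369 0.    ]]
pred [[ 0.5376 -0.0085  0.    ]
 [ 0.5776 -0.0109  0.    ]]
```

>>> servo_tool(
  rows=[0.4,0.001,-0.0027,0.03,1.1,0.4,0,0,0.035,0,0.4,0,0,0.035,0,0.4,0,0,0.03,0,0.4,0,0,0.01,0],
)

```text
time: 4.5
position: [0.5671, 0.1359, 0.1783]
tool_rot: [0.999, -0.033, -0.004, 0.0]
ft_force: [0.1, -0.0, -0.6]
grip_width: 0.0259
grip_force: 0.0
```

>>> servo_tool(
  rows=[0.4,0,0,0.013,0,0.4,0,0,0.013,0,0.4,0,0,0.009,0,0.4,0,0,0,0,0.4,0,0,0,0],
)

```text
time: 4.92
position: [0.5707, 0.1366, 0.148]
tool_rot: [0.999, -0.032, 0.0, -0.0]
ft_force: [-0.3, -1.3, 0.1]
grip_width: 0.0262
grip_force: 0.0
```

>>> servo_tool(
  rows=[1,0,0,0,0,1,0,0,0,0,1,0,0,0,0,1,0,0,0,0,1,0,0,0,0],
  newtons=25,
)

```text
time: 5.33
position: [0.5708, 0.137, 0.1484]
tool_rot: [0.999, -0.032, 0.001, -0.0]
ft_force: [-0.2, 0.4, 2.9]
grip_width: 0.0114
grip_force: 25.0
```

>>> servo_tool(
  rows=[1,-0.004,0,-0.0008,0,1,-0.005,0,-0.0008,0,1,-0.005,0,-0.0006,0,1,-0.005,0,-0.0005,0,1,-0.005,0,-0.0003,0],
)

```text
time: 5.75
position: [0.5469, 0.1385, 0.1511]
tool_rot: [0.999, -0.032, 0.001, -0.0]
ft_force: [2.8, 1.1, 0.9]
grip_width: 0.0118
grip_force: 25.0
```

>>> servo_tool(
  rows=[1,-0.005,0,0,0,1,-0.005,0,0,0,1,-0.005,0,0.0004,0,1,-0.005,0,0.0005,0,1,-0.003,0,0.0005,0],
)

```text
time: 6.17
position: [0.5235, 0.14, 0.1504]
tool_rot: [0.999, -0.032, 0.001, -0.0]
ft_force: [2.5, 1.3, 7.8]
grip_width: 0.0116
grip_force: 25.0
```

>>> servo_tool(
  rows=[1,0,0,0,0,1,0,0,0,0,1,0,0,0,0],
  newtons=55,
)

```text
time: 6.42
position: [0.5237, 0.14, 0.1504]
tool_rot: [0.999, -0.032, 0.001, -0.0]
ft_force: [1.0, 0.7, 7.7]
grip_width: 0.0118
grip_force: 55.0
```

Run:
```python
from h import *
st(); c=robot.camera('side'); 
im=cv2.resize(c['pixels'][100:280,200:400,::-1],None,fx=3.3,fy=3.3,interpolation=cv2.INTER_CUBIC); cv2.imwrite('pics/s2.png',im)
```

```text
t 6.42 p [0.5237 0.14   0.1504] R [[0.998, -0.064, 0.002], [-0.064, -0.998, 0.0], [0.002, -0.0, -1.0]] q [0.05 0.52 1.71 0.   0.91 1.69] F [1.  0.7 7.7] w 0.011784784956039863 54.99899595044553
```

View pics/s2.png

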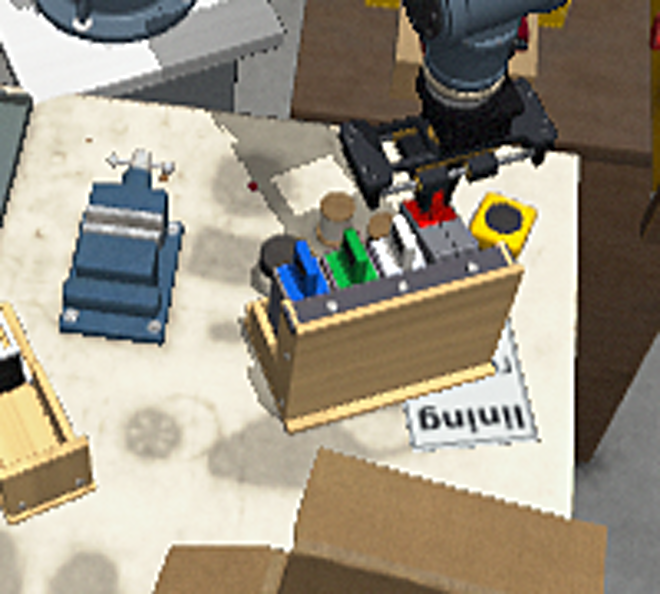

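The case is tipped clearly forward, past the rail, and the other three stand. Lifting along the apron slope.

>>> servo_tool(
  rows=[1,-0.001,0,-0.005,0,1,-0.002,0,-0.008,0,1,-0.003,0,-0.01,0,1,-0.003,0,-0.01,0,1,-0.003,0,-0.01,0],
)

```text
time: 6.88
position: [0.5087, 0.1406, 0.1924]
tool_rot: [0.999, -0.032, -0.003, 0.0]
ft_force: [-0.5, 1.4, -3.1]
grip_width: 0.0114
grip_force: 55.0
```

>>> servo_tool(
  rows=[1,-0.004,0,-0.012,0,1,-0.004,0,-0.012,0,1,-0.004,0,-0.015,0,1,-0.003,0,-0.02,0,1,-0.003,0,-0.02,0],
)

```text
time: 7.3
position: [0.4904, 0.1417, 0.2718]
tool_rot: [0.999, -0.032, -0.003, 0.0]
ft_force: [-1.0, -0.6, -3.4]
grip_width: 0.0119
grip_force: 55.0
```

>>> servo_tool(
  rows=[1,-0.002,0,-0.025,0,1,0,0,-0.025,-2.3,1,0,0,-0.025,-2.3,1,0,0,-0.013,-2.2,1,0,0,0,0],
)

```text
time: 7.72
position: [0.4914, 0.1419, 0.363]
tool_rot: [1.0, 0.027, 0.002, 0.0]
ft_force: [1.1, 0.0, -1.6]
grip_width: 0.0118
grip_force: 55.0
```

Run:
```python
from h import *
o=st(); print('to target in tool axes',w2t(o,np.array([.540,-.3028,o['position'][2]])-o['position']).round(4))
```

```text
t 7.72 p [0.4914 0.1419 0.363 ] R [[0.998, 0.055, 0.005], [0.055, -0.998, -0.0], [0.005, 0.0, -1.0]] q [ 0.06  0.23  1.52 -0.    1.4   1.58] F [ 1.1  0.  -1.6] w 0.01179786262766078 54.996367720887065
to target in tool axes [2.410e-02 4.467e-01 3.000e-04]
```

>>> servo_tool(
  rows=[1,0.0014,0.0167,0,0,1,0.0014,0.03,0,0,1,0.0014,0.03,0,0,1,0.0014,0.03,0,0,1,0.0014,0.03,0,0],
)

```text
time: 8.13
position: [0.5034, 0.005, 0.3577]
tool_rot: [1.0, 0.027, -0.003, -0.0]
ft_force: [0.4, -0.8, -2.8]
grip_width: 0.0119
grip_force: 55.0
```

>>> servo_tool(
  rows=[1,0.0017,0.03,0,0,1,0.0017,0.03,0,0,1,0.0017,0.03,0,0,1,0.0017,0.03,0,0,1,0.0017,0.03,0,0],
)

```text
time: 8.55
position: [0.5202, -0.1441, 0.3576]
tool_rot: [1.0, 0.026, -0.003, -0.001]
ft_force: [0.9, 0.8, -2.8]
grip_width: 0.0115
grip_force: 55.0
```

>>> servo_tool(
  rows=[1,0.0017,0.03,0,0,1,0.0017,0.03,0,0,1,0.0017,0.03,0,0,1,0.0017,0.03,0,0,1,0.0017,0.03,0,0],
)

```text
time: 8.97
position: [0.5371, -0.293, 0.3573]
tool_rot: [1.0, 0.026, -0.003, -0.002]
ft_force: [1.0, -0.5, -2.5]
grip_width: 0.0119
grip_force: 55.0
```

>>> servo_tool(
  rows=[1,0,0.01,0,0,1,0,0,0,0,1,0,0,0,0],
)

```text
time: 9.22
position: [0.5383, -0.3017, 0.3576]
tool_rot: [1.0, 0.026, -0.002, -0.002]
ft_force: [-0.0, 2.0, -3.9]
grip_width: 0.0117
grip_force: 55.0
```

Run:
```python
from h import *
o=st(); print('to target in tool axes',w2t(o,np.array([.540,-.3028,o['position'][2]])-o['position']).round(4))
c=robot.camera('side'); 
im=cv2.resize(c['pixels'][90:290,120:320,::-1],None,fx=3,fy=3,interpolation=cv2.INTER_CUBIC); cv2.imwrite('pics/s3.png',im)
for n in ['side','top']:
    c=robot.camera(n); print([(np.round(d['at'],3).tolist(),round(d['score'],2)) for d in robot.place_of(c,'case_red')])
```

```text
t 9.22 p [ 0.5383 -0.3017  0.3576] R [[0.999, 0.053, -0.004], [0.053, -0.999, 0.004], [-0.004, -0.004, -1.0]] q [-0.69  0.4   1.27  0.    1.48  0.83] F [-0.   2.  -3.9] w 0.011727829495944102 54.99691167846322
to target in tool axes [ 0.0017  0.0012 -0.    ]
[([0.591, -0.298, 0.232], 0.66), ([0.503, 0.252, -0.004], 0.39)]
[]
```

View pics/s3.png

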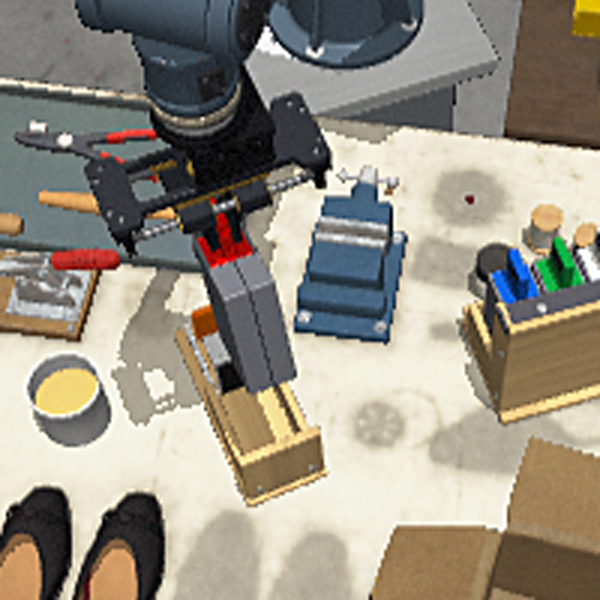

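The case hangs tilted forward by about 0.27 rad, spine towards the paddle, and the bay below is free. I'll land its front lower edge at about carrier x = -41 mm and then rock it upright.

>>> servo_tool(
  rows=[1,-0.012,0.0006,0.015,0,1,-0.012,0.0006,0.02,0,1,-0.0084,0,0.025,0,1,0,0,0.025,0,1,0,0,0.014,0],
)

```text
time: 9.88
position: [0.5057, -0.3037, 0.2579]
tool_rot: [1.0, 0.027, -0.002, -0.001]
ft_force: [-0.1, 0.5, -2.4]
grip_width: 0.012
grip_force: 55.0
```

>>> servo_tool(
  rows=[1,0,0,0,0,1,0,0,0,0],
)

```text
time: 10.05
position: [0.5074, -0.3049, 0.26]
tool_rot: [1.0, 0.028, -0.0, -0.0]
ft_force: [-0.1, 0.5, -1.8]
grip_width: 0.0117
grip_force: 55.0
```

```bash
cat >> h.py <<'E'
PC=(.560,-.3017,.0539)
def tocar(P):
    x,y,a=PC; d=np.asarray(P,float)-[x,y,0]; c,s=np.cos(a),np.sin(a); return np.array([c*d[0]+s*d[1],-s*d[0]+c*d[1],d[2]])
def casepts(G,th,gx=-.015,gz=.155,yaw=.0539):
    # case box corners given world grip point, tilt th
    B=box(-.045,.045,-.024,.024,0,.125)-[gx,0,gz]
    P=np.c_[B[:,0]*np.cos(th)-B[:,2]*np.sin(th),B[:,1],B[:,2]*np.cos(th)+B[:,0]*np.sin(th)]
    return T((G[0],G[1],yaw),P)+[0,0,G[2]]
E
python3 - <<'E'
from h import *
o=st(); G=o['position']-[0,0,-.019]; print('grip in carrier',tocar(G).round(4))
c=robot.camera('side'); r=robot.place_of(c,'case_red')
for d in r[:2]: print('case origin carrier',tocar(d['at']).round(4),d['score'])
m=robot.outline_of(c,'case_red')[0]['region']; print(m.sum())
best=[]
for th in np.arange(.0,.4,.02):
  for dy in np.arange(-.008,.009,.002):
    P=casepts(G+[0,dy,0],th); h=np.zeros((384,512),np.uint8); cv2.fillConvexPoly(h,cv2.convexHull(np.int32(np.round(proj(c,P)))),1)
    best.append((int(np.sum(m&(h==0))+np.sum((h==1)&~m)),round(th,2),round(dy,3)))
print(sorted(best)[:6])
k=4;x0,y0=150,150
im=cv2.resize(c['pixels'][y0:y0+140,x0:x0+150,::-1],None,fx=k,fy=k,interpolation=cv2.INTER_CUBIC)
P=casepts(G,sorted(best)[0][1])
for a in range(8):
  for b in range(a):
    if bin(a^b).count('1')==1: cv2.polylines(im,[np.int32((proj(c,P[[a,b]])-[x0,y0]+.5)*k)],False,(255,0,255),1)
for B in CAR: cv2.polylines(im,[cv2.convexHull(np.int32((proj(c,T(PC,B))-[x0,y0]+.5)*k))],True,(0,255,0),1)
cv2.imwrite('pics/s4.png',im)
E
```

```text
t 10.05 p [ 0.5074 -0.3049  0.26  ] R [[0.998, 0.055, -0.001], [0.055, -0.998, 0.001], [-0.001, -0.001, -1.0]] q [-0.73  0.44  1.47  0.    1.23  0.79] F [-0.1  0.5 -1.8] w 0.011723594573852756 54.99731691554189
grip in carrier [-0.0527 -0.0003  0.279 ]
case origin carrier [0.0041 0.002  0.1343] 0.88
1013
[(87, np.float64(0.2), np.float64(0.0)), (90, np.float64(0.2), np.float64(0.002)), (93, np.float64(0.18), np.float64(0.002)), (96, np.float64(0.16), np.float64(0.002)), (96, np.float64(0.22), np.float64(0.002)), (101, np.float64(0.22), np.float64(0.0))]
```

View pics/s4.png

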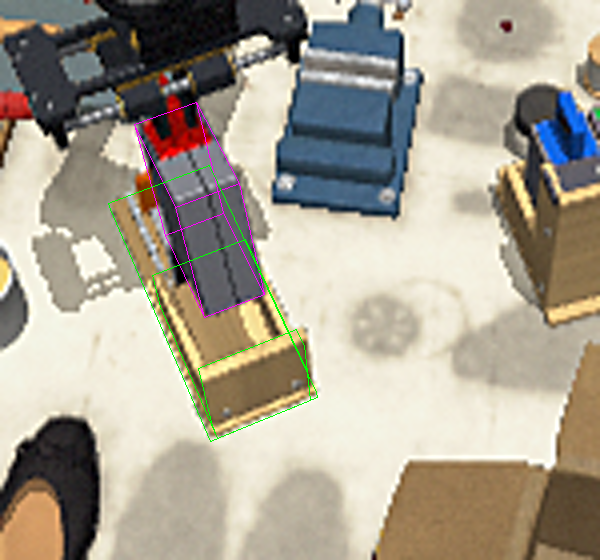

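>>> servo_tool(
  rows=[1,0,0,0.015,0,1,0,0,0.018,0,1,0,0,0.018,0,1,0,0,0.012,0,1,0,0,0.008,0],
)

```text
time: 10.62
position: [0.5077, -0.3058, 0.1891]
tool_rot: [1.0, 0.027, 0.0, 0.0]
ft_force: [0.4, 0.1, -4.0]
grip_width: 0.0115
grip_force: 55.0
```

>>> servo_tool(
  rows=[1,0,0,0.008,0,1,0,0,0.008,0,1,0,0,0.006,0,1,0,0,0.004,0,1,0,0,0,0],
)

```text
time: 11.03
position: [0.5071, -0.3056, 0.1625]
tool_rot: [1.0, 0.027, -0.0, -0.0]
ft_force: [0.4, 0.3, -3.5]
grip_width: 0.0112
grip_force: 55.0
```

No contact yet (the weight still hangs). The floor should come at TCP z of about 0.148.

>>> servo_tool(
  rows=[1,0,0,0.004,0,1,0,0,0.004,0,1,0,0,0.003,0,1,0,0,0,0],
)

```text
time: 11.37
position: [0.507, -0.3055, 0.1515]
tool_rot: [1.0, 0.027, -0.0, -0.0]
ft_force: [0.2, 0.2, -2.7]
grip_width: 0.0116
grip_force: 55.0
```

>>> servo_tool(
  rows=[1,0,0,0.002,0,1,0,0,0,0],
)

```text
time: 11.53
position: [0.5073, -0.3057, 0.1499]
tool_rot: [1.0, 0.027, -0.0, -0.0]
ft_force: [0.4, -0.1, -3.3]
grip_width: 0.0117
grip_force: 55.0
```

>>> servo_tool(
  rows=[1,0,0,0.002,0,1,0,0,0,0],
)

```text
time: 11.7
position: [0.5077, -0.3061, 0.1486]
tool_rot: [1.0, 0.027, 0.0, 0.0]
ft_force: [-0.3, 0.5, -0.9]
grip_width: 0.0118
grip_force: 55.0
```

Contact. Loosening the grip and rocking it upright along the arc.

>>> servo_tool(
  rows=[1,0,0,0,0,1,0.004,0,0,0,1,0.005,0,0,0,1,0.005,0,0,0,1,0.005,0,0.0003,0],
  newtons=10,
)

```text
time: 12.12
position: [0.5275, -0.305, 0.1485]
tool_rot: [1.0, 0.027, 0.001, 0.0]
ft_force: [0.9, 0.7, 4.1]
grip_width: 0.012
grip_force: 10.0
```

>>> servo_tool(
  rows=[1,0.005,0,0.0003,0,1,0.005,0,0.0005,0,1,0.004,0,0.0005,0,1,0.003,0,0.0005,0,1,0,0,0,0],
)

```text
time: 12.53
position: [0.5446, -0.304, 0.1462]
tool_rot: [1.0, 0.027, 0.001, 0.0]
ft_force: [1.4, -0.3, 4.9]
grip_width: 0.0118
grip_force: 10.0
```

Run:
```python
from h import *
o=st(); G=o['position']-[0,0,-.019]; print('grip in carrier',tocar(G).round(4))
c=robot.camera('side')
for d in robot.place_of(c,'case_red')[:2]: print('case origin carrier',tocar(d['at']).round(4),d['score'])
k=4;x0,y0=150,150
im=cv2.resize(c['pixels'][y0:y0+140,x0:x0+150,::-1],None,fx=k,fy=k,interpolation=cv2.INTER_CUBIC)
P=casepts(G,0)
for a in range(8):
  for b in range(a):
    if bin(a^b).count('1')==1: cv2.polylines(im,[np.int32((proj(c,P[[a,b]])-[x0,y0]+.5)*k)],False,(255,0,255),1)
cv2.imwrite('pics/s5.png',im)
```

```text
t 12.53 p [ 0.5446 -0.304   0.1462] R [[0.999, 0.054, 0.002], [0.054, -0.999, -0.001], [0.002, 0.001, -1.0]] q [-0.69  0.62  1.51  0.    1.02  0.83] F [ 1.4 -0.3  4.9] w 0.011816105831560982 10.000267502618954
grip in carrier [-0.0155 -0.0015  0.1652]
```

View pics/s5.png

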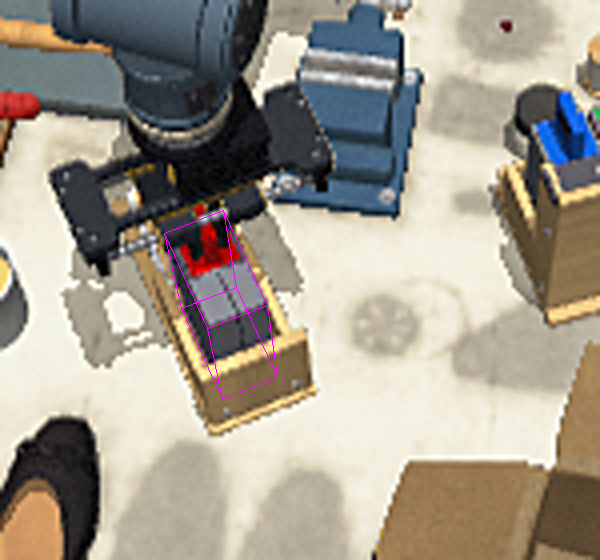

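The case stands in the bay nearly upright and the wireframe at zero tilt matches. Releasing it.

>>> servo_tool(
  rows=[0.8,0,0,0,0,0.3,0,0,0,0,0.1,0,0,0,0,0.1,0,0,0,0,0.1,0,0,0,0],
)

```text
time: 13.05
position: [0.5424, -0.3035, 0.1453]
tool_rot: [1.0, 0.027, -0.001, -0.001]
ft_force: [-0.8, -0.8, 0.1]
grip_width: 0.0311
grip_force: 0.0
```

>>> servo_tool(
  rows=[0.1,0,0,-0.015,0,0.1,0,0,-0.03,0,0.1,0,0,-0.04,0,0.1,0,0,-0.04,0,0.1,0,0,-0.025,0],
)

```text
time: 13.47
position: [0.5441, -0.3047, 0.3]
tool_rot: [1.0, 0.027, 0.002, 0.002]
ft_force: [0.2, -0.6, 1.2]
grip_width: 0.0392
grip_force: 0.0
```

>>> servo_tool(
  rows=[1,-0.03,0,0,0,1,-0.04,0,0,0,1,-0.04,0,0,0,1,-0.04,0,0,0,1,-0.03,0,0,0],
)

```text
time: 13.88
position: [0.3604, -0.3125, 0.2956]
tool_rot: [1.0, 0.027, -0.001, -0.001]
ft_force: [-0.6, -1.0, -0.3]
grip_width: 0.0136
grip_force: 0.0
```

Run:
```python
from h import *
o=st(); print('tcp carrier',tocar(o['position']).round(4))
for n in['side','top']:
  c=robot.camera(n)
  for q in ['case_red','paddle','carrier']:
    for d in robot.place_of(c,q)[:1]: print(n,q,tocar(d['at']).round(4),round(d['score'],2))
  if n=='side':
    k=4;x0,y0=150,150
    cv2.imwrite('pics/s6.png',cv2.resize(c['pixels'][y0:y0+140,x0:x0+150,::-1],None,fx=k,fy=k,interpolation=cv2.INTER_CUBIC))
```

```text
t 13.88 p [ 0.3604 -0.3125  0.2956] R [[0.999, 0.054, -0.002], [0.054, -0.999, 0.001], [-0.002, -0.001, -1.0]] q [-0.95  0.24  1.69 -0.    1.21  0.57] F [-0.6 -1.  -0.3] w 0.013583281564642023 0.0
tcp carrier [-0.1999 -0.      0.2956]
side case_red [ 0.0007 -0.001   0.0076] 0.74
side paddle [-0.1422  0.0022  0.0664] 0.48
side carrier [ 0.0023 -0.0013 -0.0005] 0.72
top case_red [ 0.0085 -0.0024  0.0123] 0.91
top paddle [-0.1439  0.0025  0.0682] 0.87
top carrier [-0.0011 -0.      0.0028] 0.66
```

View pics/s6.png

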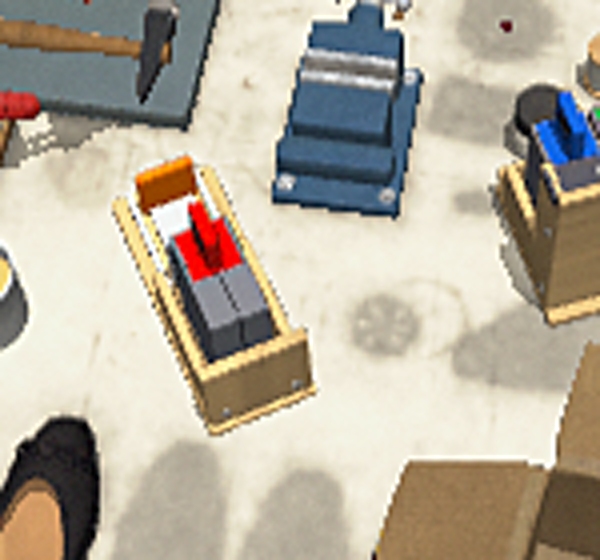

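The case is upright in the bay at about x = 3 mm, and the paddle is where the geometry says it should be (x = -143 mm). Descending in front of the paddle with closed fingers.

>>> servo_tool(
  rows=[1,0,0,0.04,0,1,0,0,0.04,0,1,0,0,0.04,0,1,0,0,0.04,0,1,0,0,0.03,0],
)

```text
time: 14.7
position: [0.3639, -0.3126, 0.1032]
tool_rot: [1.0, 0.028, -0.001, -0.001]
ft_force: [0.0, -0.2, 0.1]
grip_width: 0.0005
grip_force: 0.0
```

>>> servo_tool(
  rows=[1,0,0,0.03,0,1,0,0,0.02,0,1,0.005,0,0,0,1,0.01,0,0,0,1,0,0,0,0],
)

```text
time: 15.12
position: [0.3813, -0.3137, 0.0561]
tool_rot: [1.0, 0.028, 0.001, 0.001]
ft_force: [0.7, -0.6, 0.7]
grip_width: 0.0006
grip_force: 0.0
```

>>> servo_tool(
  rows=[1,0.01,0,0,0,1,0.01,0,0,0,1,0.004,0,0,0,1,0.004,0,0,0,1,0,0,0,0],
)

```text
time: 15.53
position: [0.4076, -0.3115, 0.0566]
tool_rot: [1.0, 0.028, 0.001, 0.001]
ft_force: [0.3, 0.7, -0.4]
grip_width: 0.0007
grip_force: 0.0
```

Run:
```python
from h import *
o=st(); print('tcp carrier',tocar(o['position']).round(4))
```

```text
t 15.53 p [ 0.4076 -0.3115  0.0566] R [[0.998, 0.055, 0.001], [0.055, -0.998, -0.001], [0.001, 0.001, -1.0]] q [-0.87  0.65  1.85  0.    0.65  0.64] F [ 0.3  0.7 -0.4] w 0.0006539708504244238 0.0
tcp carrier [-0.1527 -0.0016  0.0566]
```

>>> servo_tool(
  rows=[1,0.003,0,0,0,1,0.003,0,0,0],
)

```text
time: 15.7
position: [0.412, -0.3107, 0.0562]
tool_rot: [1.0, 0.027, -0.001, -0.0]
ft_force: [-3.1, -0.7, 1.7]
grip_width: 0.0008
grip_force: 1.3
```

>>> servo_tool(
  rows=[1,0.003,0,0,0,1,0.003,0,0,0],
)

```text
time: 15.87
position: [0.4182, -0.3103, 0.0561]
tool_rot: [1.0, 0.027, -0.0, -0.0]
ft_force: [-3.3, -0.6, 2.0]
grip_width: 0.0004
grip_force: 1.3
```

>>> servo_tool(
  rows=[1,0.003,0,0,0,1,0.003,0,0,0],
)

```text
time: 16.03
position: [0.4244, -0.31, 0.056]
tool_rot: [1.0, 0.027, -0.0, -0.0]
ft_force: [-1.8, 0.8, 1.5]
grip_width: 0.0001
grip_force: 1.3
```

>>> servo_tool(
  rows=[1,0.003,0,0,0,1,0.003,0,0,0],
)

```text
time: 16.2
position: [0.4301, -0.3097, 0.056]
tool_rot: [1.0, 0.027, -0.001, -0.0]
ft_force: [-3.9, -0.2, 2.5]
grip_width: 0.0002
grip_force: 2.4
```

>>> servo_tool(
  rows=[1,0.002,0,0,0,1,0.002,0,0,0],
)

```text
time: 16.37
position: [0.4326, -0.3095, 0.056]
tool_rot: [1.0, 0.028, -0.002, -0.001]
ft_force: [-15.3, -4.3, 7.1]
grip_width: 0.0004
grip_force: 7.5
```

>>> servo_tool(
  rows=[1,0.0015,0,0,0,1,0.0015,0,0,0],
)

```text
time: 16.53
position: [0.4327, -0.3094, 0.056]
tool_rot: [1.0, 0.029, -0.005, -0.001]
ft_force: [-22.3, -9.0, 10.5]
grip_width: 0.0002
grip_force: 11.2
```

Force rose at about x = 0.4327. I back off a little and look.

>>> servo_tool(
  rows=[1,-0.005,0,0,0,1,-0.01,0,0,0,1,-0.01,0,0,0,1,0,0,0,0],
)

```text
time: 16.87
position: [0.411, -0.3103, 0.0558]
tool_rot: [1.0, 0.026, -0.0, -0.001]
ft_force: [-0.3, 0.3, -0.9]
grip_width: 0.0005
grip_force: 0.0
```

Run:
```python
from h import *
o=st(); print('tcp carrier',tocar(o['position']).round(4))
for n in['side','top']:
  c=robot.camera(n)
  for q in ['case_red','paddle','carrier']:
    for d in robot.place_of(c,q)[:1]: print(n,q,tocar(d['at']).round(4),round(d['score'],2))
  if n=='side':
    k=6;x0,y0=165,170
    cv2.imwrite('pics/s7.png',cv2.resize(c['pixels'][y0:y0+100,x0:x0+100,::-1],None,fx=k,fy=k,interpolation=cv2.INTER_CUBIC))
```

```text
t 16.87 p [ 0.411  -0.3103  0.0558] R [[0.999, 0.053, -0.001], [0.053, -0.999, 0.002], [-0.001, -0.002, -1.0]] q [-0.86  0.65  1.84  0.    0.65  0.65] F [-0.3  0.3 -0.9] w 0.0005170550186224112 0.0
tcp carrier [-0.1492 -0.0006  0.0558]
side case_red [ 0.0092 -0.0015  0.0101] 0.64
side carrier [ 0.0024 -0.0031 -0.0023] 0.55
top case_red [ 0.0125 -0.0027  0.0114] 0.66
top carrier [0.0006 0.0004 0.0008] 0.75
```

View pics/s7.png

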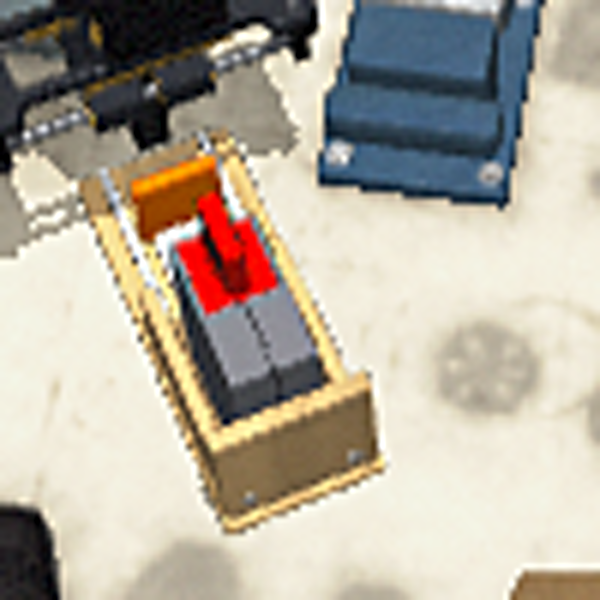

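>>> servo_tool(
  rows=[1,-0.02,0,0,0,1,-0.02,0,-0.03,0,1,0,0,-0.04,0,1,0,0,-0.04,0,1,0,0,-0.04,0],
)

```text
time: 17.68
position: [0.372, -0.3127, 0.2074]
tool_rot: [1.0, 0.027, -0.0, -0.001]
ft_force: [0.5, -1.2, 0.1]
grip_width: 0.0004
grip_force: 0.0
```

>>> servo_tool(
  rows=[1,-0.02,0,-0.03,0,1,-0.01,0,-0.03,0,1,0,0,0,0],
)

```text
time: 17.93
position: [0.3434, -0.3173, 0.2718]
tool_rot: [1.0, 0.027, 0.003, 0.005]
ft_force: [0.6, -0.7, 0.0]
grip_width: 0.0003
grip_force: 0.0
```

Run:
```python
from h import *
o=st()
for i in range(3):
 for n in['side','top']:
  c=robot.camera(n)
  for q in ['case_red','paddle']+(['case_blue','case_green','case_white','creme_jar','glue_pot','tape_measure'] if i==0 else []):
    for d in robot.place_of(c,q)[:1]: print(n,q,(tocar(d['at']) if q in('case_red','paddle') else np.array(d['at'])).round(4),round(d['score'],2))
  if n=='top' and i==0: save(c,'t8')
# orange centroid shift, before/after, side & top
from numpy.linalg import inv
for n,f in(('side','side0'),('top','top0')):
  c=robot.camera(n)
  K=np.float64(c['intrinsics']); Rm=cv2.Rodrigues(np.float64(c['rvec']))[0]; C=-Rm.T@np.float64(c['tvec']).ravel()
  uv=proj(c,T(PC,[[-.12,0,.069]]))[0]
  for im in(cv2.imread(f'pics/{f}.png')[:,:,::-1],c['pixels']):
    h=cv2.cvtColor(np.ascontiguousarray(im),cv2.COLOR_RGB2HSV); m=(h[...,0]>5)&(h[...,0]<16)&(h[...,1]>190)&(h[...,2]>90)
    v,u=np.nonzero(m); s=np.hypot(u-uv[0],v-uv[1])<25; d=Rm.T@inv(K)@[u[s].mean(),v[s].mean(),1]; P=C+d*(.06-C[2])/d[2]; print(n,s.sum(),tocar(P).round(4))
```

```text
t 17.93 p [ 0.3434 -0.3173  0.2718] R [[0.999, 0.054, 0.006], [0.054, -0.999, -0.01], [0.006, 0.01, -1.0]] q [-0.99  0.24  1.76 -0.    1.13  0.53] F [ 0.6 -0.7  0. ] w 0.0003051827060167294 0.0
side case_red [ 0.0074 -0.0013  0.0112] 0.75
side paddle [-0.1158  0.003   0.0679] 0.44
side case_blue [ 0.5019  0.2501 -0.0047] 0.47
side creme_jar [0.4789 0.0123 0.001 ] 0.67
side glue_pot [ 0.4582 -0.4846  0.0028] 0.86
side tape_measure [ 0.5036  0.2535 -0.0033] 0.86
top case_red [0.0127 0.0006 0.0117] 0.75
top paddle [-0.1153  0.0008  0.0691] 0.97
top case_blue [ 0.576  -0.0122  0.012 ] 0.76
top case_green [0.5773 0.0367 0.0124] 0.85
top case_white [0.5801 0.0915 0.0102] 0.86
top creme_jar [0.4729 0.0131 0.0031] 0.63
top glue_pot [ 4.590e-01 -4.837e-01 -1.000e-04] 0.7
top tape_measure [ 0.5021  0.2535 -0.0046] 0.93
side case_red [ 0.0119 -0.0015  0.0097] 0.61
side paddle [-0.1139  0.0009  0.0676] 0.68
top case_red [ 0.0123 -0.0002  0.0102] 0.84
top paddle [-0.1144  0.0027  0.0682] 0.86
side case_red [0.0071 0.0005 0.0117] 0.56
side paddle [-1.187e-01 -1.000e-04  6.910e-02] 0.7
top paddle [-0.1137  0.0009  0.067 ] 0.82
side 108 [-0.1303 -0.0006  0.06  ]
side 98 [-0.1036 -0.0037  0.06  ]
top 0 [nan nan nan]
top 0 [nan nan nan]<stdin>:17: RuntimeWarning: Mean of empty slice.
  ret = ret.dtype.type(ret / rcount)
```

The gate moved about 28 mm and stopped hard. The case sits at x of about 10 mm, and the other cases and the bystanders are unmoved, so I'm handing in.

```bash
python3 -c "
from rig import robot; print(robot.hand_in())"
```

```text
the job is handed in; nothing more can be done
None
```

The red case stands in the carrier bay, spine to the paddle, with the gate pushed up against it (about 28 mm by camera). The other cases and the bystanders look unmoved, and the job is handed in; no verdict came back.

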